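# Check a sample jar into the pen through its one-way swing gate

## Robot

A 7-joint arm with a two-finger parallel gripper is mounted at the origin on a cart in front of the work surface, level with it; the furniture and walls round the work are solid. World frame = base frame: x ahead of the robot, y to its left, z up, the work surface at z = 0. Lengths are in m, angles in rad, forces in N, time in s.
With the tool pointing down it reaches from about 0.4 to 0.85 m from the base axis. Payload 4.5 kg.
Tool frame: the origin (TCP) lies midway between the tips of the shut fingers; the grasp point (between the pads) lies behind it (r.grip_point_offset is the z of the grasp point in the tool frame, in m); z points along the fingers, y is the line along which they close (so a half turn about z gives the same grasp; the last joint's range is limited). The gripper opens to 88 mm and grips with 3 to 60 N. Pads are 18 mm wide; open, the fingers measure 123 mm over their backs; the gripper's body (75 mm by 187 mm) begins 45 mm behind the grasp point.
Start: joints at [1.253, 0.689, -0.195, 1.565, 0.157, 0.902, -0.215], TCP at [0.215, -0.587, 0.239] pointing down, gripper open.
Joint ranges: [-3.01, 3.01], [-0.46, 2.08], [-1.47, 1.51], [0.13, 2.56], [-1, 4.14], [0.04, 2.09], [-2.66, 2.66]. Speed limits (rad/s): [2.57, 2.57, 3.14, 3.14, 3.14, 3.14, 3.14].

## Interface

Orientations are given as a unit quaternion [x, y, z, w].
In Python, from plant import r, optics, workorder gives the robot as it stands.
- The arm moves only by the shell command python3 -m creep 'ROWS' [FORCE]. ROWS is JSON, a list of rows, each an object of numbers: "grip": the gripper command: -1 is shut, 1 is fully open, values between are in proportion; "tx", "ty", "tz": the shift along the tool's x, y, z in cm; "spin": the turn about the tool's z in degrees. In form: [{"grip": .., "tx": .., "ty": .., "tz": .., "spin": ..}, ...]. A call has 1 to 8 rows; each row shifts and turns the commanded pose from where the row before left it, along the tool's axes as they then stand; what a row does not reach is not made up. A row lasts 1/12 s, in which the tool goes at most 41.7 mm and 7.16 degrees, less where a joint would pass 70% of its speed; a pose out of reach is approached as far as the arm can. A call with a gripper value outside its range is refused whole. The fingers move at their own pace and stop on an object; FORCE is the grip in N (left out, the last holds). Time passes only in rows, so rows that do not move let the fingers close. It gives the time, the measured TCP pose, the force, the opening and the grip force at its end, in the units of the state.
- r.get_state(): the state, without advancing time (a new reading comes with each control period).
- optics.snapshot(name): name is "side" or "top" or "wrist"; returns (picture, depth): 400x640x3 uint8, red, green, blue; 400x640 float32, m along the optical axis (not along the pixel's ray), 0 where there is no reading.
- optics.get_calibration(name): a dict with "fx", "fy", "cx", "cy" (pixels), "extrinsics" (4x4, takes a point from world to camera coordinates). Camera axes: x right, y down, z forward; pixel columns grow to the right and rows downward; lengths in m; the calibration is good to about 2 mm. A picture is of the moment at which its call begins: read the wrist's pose just before it. get_calibration takes no time and is no camera call; for the wrist camera it gives the pose at the moment of the call.
- workorder.finish_job(): hands the job in; it is judged then, once.
The state is a dict: "clock": time; "q": joint angles; "qd": joint speeds; "joint_torque": joint torques, N m; "tool_pos": TCP position; "eef_rot": TCP orientation; "contact_force": force on the tool from outside, world axes, zero at the start; "moment": the same for the moment, N m; "opening": opening from 0.0 (shut) to 1.0 (fully open); "finger_force": force on a finger pad.
Only numpy, scipy, OpenCV 4.12 (cv2) and the standard library are available. Lean on these libraries where they do the work, as an engineer would, in place of code of your own. Each camera call takes 0.05 s, during which the arm holds its last target. There are 200 camera calls.

## Task

Check in the green-lidded sample jar: set it upright in the flared entry of the metal pen, then push it along the bench so that the jar itself swings the orange gate open, never carrying it over the top. Leave it standing inside the pen with the gate sprung fully shut behind it, keep it upright all the while, and leave the other things where they stand.

Things in the scene. Friction and masses are not known exactly. Their poses are not given: they have to be found in the camera images.
- green_jar_center (a point): Centre (half-way up, 33 mm above its underside) of the white plastic sample jar with a GREEN screw lid, 52 mm across, 67 mm tall (lid 48 mm across from 50 mm up), about 0.12 kg; it stands loose on the bench, to the right or to the left of the pen. Pushed up to 45 mm above the bench it slides without tipping.
- green_jar: The same green-lidded jar; origin at the centre of its underside, z axis up along the jar
- pen: Open-topped metal pen fixed to the bench, no floor (the jar slides on the bench). Origin: on the bench, middle of the gateway; x points inwards along the lane, y to the left across it. Walls 43 mm tall, 4 mm thick; lane 74 mm wide (y -0.037 to +0.037) from x = -0.06; inside, the left wall stands at y = +0.05, the end wall at x = +0.145. From x = -0.06 out to -0.11 the walls flare to a mouth 114 mm wide.
- gate (a joint): Angle of the orange gate (rad): 0 shut, growing as it swings inwards (the only way), stop at 1.55. Panel 4 mm thick, 5 to 37 mm above the bench, 77 mm long from its upright hinge at x = 0, y = +0.043 of the pen. A weak spring shuts it (under 1 N at the free edge). The jar has passed it once its centre is some 70 mm inside; it then shuts once nothing stands in its way.
- gate_free_edge (a point): Middle of the gate's free upright edge, 21 mm above the bench
- blue_jar: White plastic sample jar with a BLUE screw lid, 58 mm across, 83 mm tall; a bystander; origin at the centre of its underside
- wash_bottle: White wash bottle with a bent red spout, 65 mm across, 175 mm tall; a bystander; origin at the centre of its underside
- sample_vial: Small clear glass vial with a black cap, 27 mm across, 56 mm tall; a bystander; origin at the centre of its underside
- tape_roll: Roll of grey tape lying flat, 72 mm across, 19 mm thick; a bystander; origin at the centre of its underside
- brass_weight: Knobbed brass weight, 25 mm across, 30 mm tall; a bystander; origin at the centre of its underside
Not all that is in view belongs to the job. Of the things like the green_jar, leave any that is red; of the rest the smaller one is meant.

How it is judged:
On the way, in this order (a step that is already met when the one before it is completed fails the run):
1. the green jar stands upright on the bench in the entry, before the shut gate (angle between green_jar's own z axis and vertical below 0.15 rad and height (world z) of green_jar_center below 0.045 m and y of green_jar_center in the frame of pen between -0.03 and 0.03 m and x of green_jar_center in the frame of pen between -0.12 and -0.02 m and value of joint gate below 0.15 rad), for 0.1 s.
2. the green jar, upright and on the bench, is in the gateway, touching the gate and holding it open (angle between green_jar's own z axis and vertical below 0.15 rad and height (world z) of green_jar_center below 0.045 m and y of green_jar_center in the frame of pen between -0.03 and 0.03 m and x of green_jar_center in the frame of pen between -0.005 and 0.07 m and value of joint gate above 0.5 rad and contact force between green_jar and gate above 0.02 N), for 0.02 s.
At the end, for the whole second after the job is handed in: The green-lidded jar stands upright (within 0.15 rad) and at rest on the bench inside the pen, wholly beyond the gateway, and the gate is shut (below 0.06 rad) (angle between green_jar's own z axis and vertical below 0.15 rad and height (world z) of green_jar_center below 0.045 m and y of green_jar_center in the frame of pen between -0.03 and 0.03 m and x of green_jar_center in the frame of pen between 0.026 and 0.13 m and value of joint gate below 0.06 rad and linear speed of green_jar below 0.02 m/s); the robot touches nothing.
It fails at once if the green jar tipped over (leaning more than 0.6 rad) (angle between green_jar's own z axis and vertical above 0.6 rad).
It fails at once if another thing moved more than 40 mm (distance of any of blue_jar, wash_bottle, sample_vial, tape_roll, brass_weight from where it was at the start of the episode above 0.04 m).
It also fails if it takes over 67 s, if anything falls off the work surface, if the arm or the gripper's body presses on something with over 40 N, if the wrist force passes 120 N, or if a joint passes its speed limit or range.

## Working session

There is one attempt and no reset: what is moved stays moved. The work goes in short steps, Python scripts to look and compute and a shell command to move; the robot and the scene stay as the last step left them, time stands still between calls to the robot, and variables do not carry over. Pictures are saved under pics/ and viewed, at most 10 in all, crops included, and the job is handed in when it is done.

```bash
mkdir -p pics; ls; python3 - <<'E'
from plant import r,optics
import cv2,numpy as np
s=r.get_state();print(s['clock'],s['tool_pos'],s['eef_rot'],r.grip_point_offset)
for n in('side','top'):
    p,d=optics.snapshot(n);cv2.imwrite(f'pics/{n}0.png',p[...,::-1]);np.savez(f'{n}0.npz',p=p,d=d)
    c=optics.get_calibration(n);print(n,c['fx'],c['cx'],c['cy'],np.round(c['extrinsics'],3).tolist())
E
```

```text
pics
0.0 [ 0.2151082  -0.58616395  0.23793576] [ 9.84559893e-01  1.75045791e-01 -2.27027372e-04 -8.58716099e-04] -0.0187
side 503.1206466538156 311.52609637515934 199.92011797935922 [[-0.888, -0.46, 0.003, 0.533], [-0.266, 0.507, -0.82, 0.177], [0.376, -0.728, -0.573, 1.437], [0.0, 0.0, 0.0, 1.0]]
top 483.408885416646 313.854275024601 204.51845282887285 [[-0.008, -1.0, -0.005, 0.04], [-0.98, 0.009, -0.199, 0.603], [0.199, 0.004, -0.98, 1.707], [0.0, 0.0, 0.0, 1.0]]
```

View pics/top0.png

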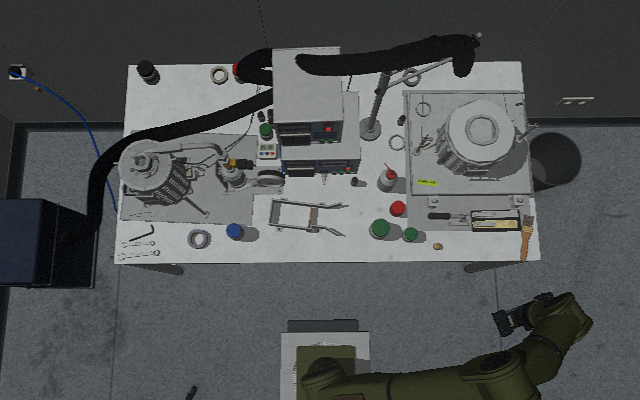

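View pics/side0.png

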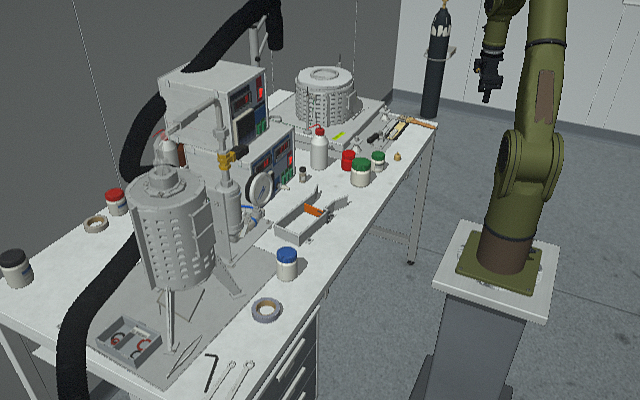

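Top view: green lids are at (381,228), larger, and (411,234), smaller; another is at (265,131) by the instruments. A red lid is at (398,209). The pen spans (272–348, 197–236) with its mouth to the right and an orange gate near (310,215). I choose (411,234) and will check it in a close crop.

```bash
cat > h.py <<'E'
import numpy as np,cv2
from plant import r,optics
def ray(c,u,v,z):
    E=np.array(c['extrinsics']);R=E[:3,:3];o=-R.T@E[:3,3]
    d=R.T@np.array([(u-c['cx'])/c['fx'],(v-c['cy'])/c['fy'],1.])
    return o+d*(z-o[2])/d[2]
def green(p):
    h=cv2.cvtColor(p,cv2.COLOR_RGB2HSV);return cv2.inRange(h,(45,90,40),(90,255,255))
def orange(p):
    h=cv2.cvtColor(p,cv2.COLOR_RGB2HSV);return cv2.inRange(h,(5,130,120),(18,255,255))
def blobs(m,a=8):
    n,_,st,ce=cv2.connectedComponentsWithStats(m);return [(st[i].tolist(),ce[i]) for i in range(1,n) if st[i][4]>=a]
E
python3 - <<'E'
from h import *
for n in('side','top'):
    p=np.load(n+'0.npz')['p'];c=optics.get_calibration(n)
    for s,u in blobs(green(p),15): print(n,'green',s,u.round(1),[ray(c,*u,z).round(3) for z in(.067,)])
    for s,u in blobs(orange(p),8): print(n,'orange',s,u.round(1),ray(c,*u,.03).round(3))
p=np.load('top0.npz')['p'][185:250,262:442]
cv2.imwrite('pics/crop.png',cv2.resize(p[...,::-1],None,fx=4.4,fy=4.4,interpolation=cv2.INTER_CUBIC))
E
```

```text
side green [256, 117, 10, 17, 88] [261.  125.8] [array([ 0.983, -0.302,  0.067])]
side green [372, 151, 13, 10, 102] [377.8 155.5] [array([ 0.488, -0.297,  0.067])]
side green [352, 158, 19, 13, 213] [360.8 163.9] [array([ 0.519, -0.215,  0.067])]
side green [282, 164, 11, 20, 87] [287.  174.5] [array([ 0.712, -0.035,  0.067])]
side orange [411, 119, 24, 10, 61] [422.1 123.6] [ 0.443 -0.693  0.03 ]
side orange [304, 203, 19, 13, 127] [311.3 209.6] [0.571 0.06  0.03 ]
top green [260, 123, 12, 12, 114] [265.1 128.8] [array([0.894, 0.216, 0.067])]
top green [372, 219, 17, 17, 229] [380.2 227.1] [array([ 0.516, -0.204,  0.067])]
top green [405, 227, 13, 13, 128] [410.8 233.2] [array([ 0.493, -0.313,  0.067])]
top orange [522, 232, 8, 29, 109] [524.4 244.6] [ 0.453 -0.732  0.03 ]
```

View pics/crop.png

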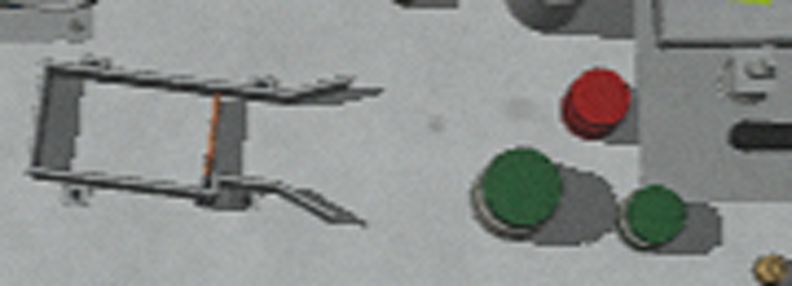

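The crop shows green lids at crop (521,187), large, and (653,214), small, with a red one at (597,98). The small one matches the description (13 px, about 44 mm lid), centred near (0.49,-0.31). I'll turn the tool about 28° so it closes along the pen lane (yaw about 82°), then move above the jar.

```bash
python3 -m creep '[{"grip":0.6,"spin":7},{"grip":0.6,"spin":7},{"grip":0.6,"spin":7},{"grip":0.6,"spin":7},{"grip":0.6,"tx":2.3,"ty":-3},{"grip":0.6,"tx":2.3,"ty":-3},{"grip":0.6,"tx":2.3,"ty":-3},{"grip":0.6,"tx":2.3,"ty":-3}]' 15; python3 -m creep '[{"grip":0.6,"tx":2.3,"ty":-3},{"grip":0.6,"tx":2.3,"ty":-3},{"grip":0.6,"tx":2.3,"ty":-3},{"grip":0.6,"tx":2.3,"ty":-3},{"grip":0.6,"tx":2.3,"ty":-3},{"grip":0.6,"tx":2.3,"ty":-3},{"grip":0.6},{"grip":0.6}]'
python3 - <<'E'
from h import *
s=r.get_state();print(s['tool_pos'],s['eef_rot'],s['opening'])
c=optics.get_calibration('wrist');p,d=optics.snapshot('wrist');cv2.imwrite('pics/w1.png',p[...,::-1]);np.savez('w1.npz',p=p,d=d)
import json;json.dump({k:np.array(v).tolist() for k,v in c.items()},open('w1.json','w'))
for b,u in blobs(green(p),40):print(b,u.round(1),ray(c,*u,.067).round(4))
for b,u in blobs(orange(p),15):print('o',b,u.round(1),ray(c,*u,.037).round(4))
E
```

```text
[ 0.21511958 -0.58620361  0.23800978] [ 9.84561166e-01  1.75038942e-01 -2.20118246e-04 -7.93668328e-04] 0.9994298320744491
o [516, 0, 48, 47, 960] [537.1  20.1] [ 0.4121 -0.7204  0.037 ]$[0]: bad value
$[0]: bad value
```

View pics/w1.png

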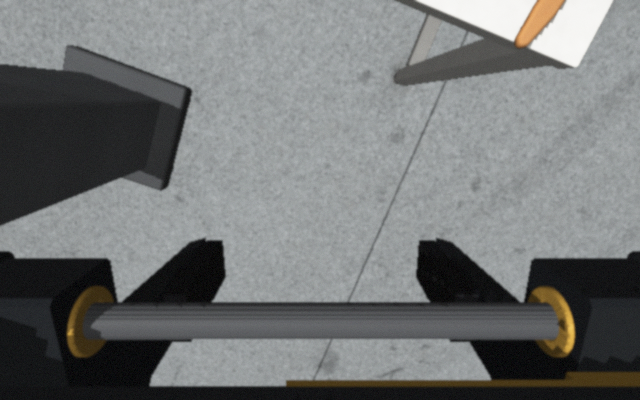

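The rows were refused, probably because every key is required. The wrist view still shows the floor, with the bench corner at (575,65).

```bash
python3 -m creep '[{"grip":0.6,"tx":0,"ty":0,"tz":0,"spin":7},{"grip":0.6,"tx":0,"ty":0,"tz":0,"spin":7},{"grip":0.6,"tx":0,"ty":0,"tz":0,"spin":7},{"grip":0.6,"tx":0,"ty":0,"tz":0,"spin":7},{"grip":0.6,"tx":2.3,"ty":-3,"tz":0,"spin":0},{"grip":0.6,"tx":2.3,"ty":-3,"tz":0,"spin":0},{"grip":0.6,"tx":2.3,"ty":-3,"tz":0,"spin":0},{"grip":0.6,"tx":2.3,"ty":-3,"tz":0,"spin":0}]' 15
```

```text
clock: 0.82
tool_pos: [0.3237, -0.479, 0.2385]
eef_rot: [0.998, -0.069, -0.0, -0.0]
contact_force: [0.6, -0.1, 0.3]
opening: 0.8
finger_force: 0.0
```

```bash
python3 -m creep '[{"grip":0.6,"tx":2.2,"ty":-3.3,"tz":0,"spin":0},{"grip":0.6,"tx":2.2,"ty":-3.3,"tz":0,"spin":0},{"grip":0.6,"tx":2.2,"ty":-3.3,"tz":0,"spin":0},{"grip":0.6,"tx":2.2,"ty":-3.3,"tz":0,"spin":0},{"grip":0.6,"tx":2.2,"ty":-3.3,"tz":0,"spin":0},{"grip":0.6,"tx":0,"ty":0,"tz":0,"spin":0},{"grip":0.6,"tx":0,"ty":0,"tz":0,"spin":0}]' 
cat > look.py <<'E'
from h import *
import sys,json
n=sys.argv[1]
s=r.get_state();print(s['tool_pos'].round(4),s['eef_rot'].round(4),s['opening'])
c=optics.get_calibration('wrist');p,d=optics.snapshot('wrist');cv2.imwrite(f'pics/{n}.png',p[...,::-1]);np.savez(n+'.npz',p=p,d=d)
json.dump({k:np.array(v).tolist() for k,v in c.items()},open(n+'.json','w'))
for b,u in blobs(green(p),40):print(b,u.round(1),ray(c,*u,.067).round(4))
for b,u in blobs(orange(p),15):print('o',b,u.round(1),ray(c,*u,.037).round(4))
E
python3 look.py w2
```

```text
clock: 1.4
tool_pos: [0.4566, -0.3289, 0.2385]
eef_rot: [0.998, -0.065, 0.0, -0.001]
contact_force: [-0.7, -0.3, 0.4]
opening: 0.799
finger_force: 0.0
[ 0.4566 -0.3289  0.2385] [ 9.979e-01 -6.510e-02  3.000e-04 -7.000e-04] 0.7988984946870759
[127, 96, 75, 74, 4395] [164.  132.5] [ 0.5151 -0.1928  0.067 ]
[273, 111, 53, 52, 2091] [299.1 136.5] [ 0.4959 -0.3128  0.067 ]
```

View pics/w2.png

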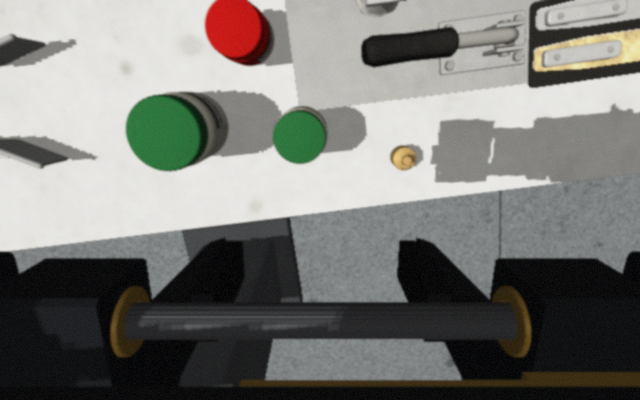

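The wrist view confirms the small green lid at (299,136), world (0.496,-0.313). The large one is at (164,132), red at (237,30) and brass at (403,157). I'll align over the small lid and descend.

```bash
python3 -m creep '[{"grip":0.6,"tx":1.9,"ty":-1,"tz":0,"spin":0},{"grip":0.6,"tx":1.8,"ty":-1.1,"tz":0,"spin":0},{"grip":0.6,"tx":0,"ty":0,"tz":3,"spin":0},{"grip":0.6,"tx":0,"ty":0,"tz":3,"spin":0},{"grip":0.6,"tx":0,"ty":0,"tz":3,"spin":0},{"grip":0.6,"tx":0,"ty":0,"tz":1.5,"spin":0},{"grip":0.6,"tx":0,"ty":0,"tz":0,"spin":0},{"grip":0.6,"tx":0,"ty":0,"tz":0,"spin":0}]' 20
python3 look.py w3
```

```text
clock: 2.12
tool_pos: [0.4923, -0.3178, 0.1333]
eef_rot: [0.998, -0.07, -0.001, 0.0]
contact_force: [-0.1, -0.0, 0.7]
opening: 0.8
finger_force: 0.0
[ 0.4923 -0.3178  0.1333] [ 9.976e-01 -6.980e-02 -1.000e-03  2.000e-04] 0.8004690795236488
[63, 154, 112, 105, 9006] [118.1 207.9] [ 0.513  -0.1886  0.067 ]
[277, 169, 73, 73, 4140] [312.9 204.8] [ 0.4977 -0.3122  0.067 ]
```

```bash
python3 -m creep '[{"grip":0.6,"tx":0.5,"ty":-0.6,"tz":2,"spin":0},{"grip":0.6,"tx":0,"ty":0,"tz":2.2,"spin":0},{"grip":0.6,"tx":0,"ty":0,"tz":2,"spin":0},{"grip":0.6,"tx":0,"ty":0,"tz":2,"spin":0},{"grip":0.6,"tx":0,"ty":0,"tz":0,"spin":0},{"grip":0.6,"tx":0,"ty":0,"tz":0,"spin":0},{"grip":0.6,"tx":0,"ty":0,"tz":0,"spin":0}]' 20
python3 look.py w4
```

```text
clock: 2.75
tool_pos: [0.5007, -0.3121, 0.0536]
eef_rot: [0.998, -0.069, 0.001, 0.001]
contact_force: [-0.3, -0.4, 0.4]
opening: 0.801
finger_force: 0.0
[ 0.5007 -0.3121  0.0536] [ 9.976e-01 -6.870e-02  1.400e-03  8.000e-04] 0.8008260580745657
[0, 204, 115, 70, 4445] [ 42.7 234.8] [ 0.5327 -0.2002  0.067 ]
[271, 220, 109, 83, 7573] [325.1 265.5] [ 0.5031 -0.3128  0.067 ]
```

```bash
python3 -m creep '[{"grip":0.6,"tx":-0.2,"ty":0,"tz":0.4,"spin":0},{"grip":0,"tx":0,"ty":0,"tz":0,"spin":0},{"grip":0,"tx":0,"ty":0,"tz":0,"spin":0},{"grip":-0.3,"tx":0,"ty":0,"tz":0,"spin":0},{"grip":-0.3,"tx":0,"ty":0,"tz":0,"spin":0},{"grip":-0.3,"tx":0,"ty":0,"tz":0,"spin":0},{"grip":-0.3,"tx":0,"ty":0,"tz":0,"spin":0},{"grip":-0.3,"tx":0,"ty":0,"tz":0,"spin":0}]' 20
```

```text
clock: 3.47
tool_pos: [0.4981, -0.3114, 0.0481]
eef_rot: [0.998, -0.068, 0.001, 0.001]
contact_force: [-0.9, -1.8, 3.2]
opening: 0.531
finger_force: 20.2
```

Gripped at 46.7 mm, which is the lid. I'll lift, check the grip, and move over toward the pen, staying near the bench edge so I can see it.

```bash
python3 -m creep '[{"grip":-0.3,"tx":0,"ty":0,"tz":-2,"spin":0},{"grip":-0.3,"tx":0,"ty":0,"tz":-4,"spin":0},{"grip":-0.3,"tx":0,"ty":0,"tz":-4,"spin":0},{"grip":-0.3,"tx":0,"ty":0,"tz":-4,"spin":0},{"grip":-0.3,"tx":-2,"ty":-3,"tz":0,"spin":0},{"grip":-0.3,"tx":-2,"ty":-3,"tz":0,"spin":0},{"grip":-0.3,"tx":-2,"ty":-3,"tz":0,"spin":0},{"grip":-0.3,"tx":-1,"ty":-3,"tz":0,"spin":0}]'
python3 -m creep '[{"grip":-0.3,"tx":0,"ty":-3,"tz":-1,"spin":0},{"grip":-0.3,"tx":0,"ty":-4,"tz":-1,"spin":0},{"grip":-0.3,"tx":0,"ty":-4,"tz":-1,"spin":0},{"grip":-0.3,"tx":0,"ty":-4,"tz":-1,"spin":0},{"grip":-0.3,"tx":0,"ty":0,"tz":0,"spin":0},{"grip":-0.3,"tx":0,"ty":0,"tz":0,"spin":0},{"grip":-0.3,"tx":0,"ty":0,"tz":0,"spin":0}]'
python3 look.py w5
```

```text
clock: 4.13
tool_pos: [0.4411, -0.1804, 0.1876]
eef_rot: [0.998, -0.069, -0.002, -0.001]
contact_force: [-0.6, 0.6, -0.8]
opening: 0.528
finger_force: 20.0
clock: 4.72
tool_pos: [0.4644, -0.0338, 0.2274]
eef_rot: [0.998, -0.068, -0.001, 0.0]
contact_force: [-0.1, -0.3, -1.5]
opening: 0.526
finger_force: 20.0
[ 0.4644 -0.0338  0.2274] [ 9.977e-01 -6.810e-02 -8.000e-04  3.000e-04] 0.5261186896940818
[475, 52, 89, 83, 5787] [519.1  93.2] [ 0.5151 -0.2081  0.067 ]
[264, 222, 114, 81, 7536] [320.3 267.5] [ 0.3773 -0.0202  0.067 ]
o [208, 29, 11, 86, 285] [213.5  70.2] [0.5711 0.0511 0.037 ]
```

View pics/w5.png

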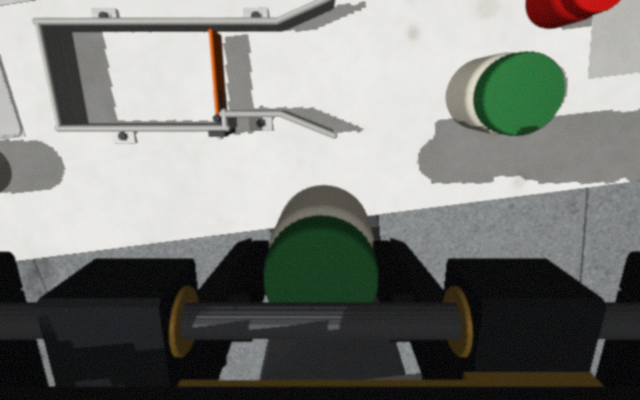

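The wrist view shows the pen: right wall top from (40,22) to (278,22), left wall from (60,128) to (222,128), lane lip (240–278,113), gate (213,30–115). The jar is held upright at (320,260). I'll fit the pen frame from these corners.

```bash
python3 - <<'E'
from h import *
import json
c=json.load(open('w5.json'))
px=[(278,22),(278,113),(40,22),(60,128),(334,134)]
L=np.array([(-.06,-.039),(-.06,.039),(.147,-.039),(.147,.052),(-.11,.059)])
W=np.array([ray(c,*p,.043)[:2] for p in px]);print(W.round(4))
lc,wc=L.mean(0),W.mean(0);z=((W-wc)@[1,1j])*np.conj((L-lc)@[1,1j]);a=np.angle(z.sum())
R=np.array([[np.cos(a),-np.sin(a)],[np.sin(a),np.cos(a)]]);o=wc-R@lc
print('yaw',np.degrees(a),'o',o.round(4),'res mm',((W-(L@R.T+o))*1000).round(1).tolist())
np.savez('pen.npz',R=R,o=o)
t=r.get_state();print('tcp in pen',R.T@(t['tool_pos'][:2]-o))
for x in(-.07,.105):print(x,o+R@[x,0])
E
```

```text
[[ 0.6012 -0.0141]
 [ 0.526  -0.0013]
 [ 0.6289  0.1888]
 [ 0.5401  0.2022]
 [ 0.5    -0.05  ]]
yaw 82.30834207376988 o [0.5718 0.0505] res mm [[-1.2, 0.0], [0.9, 2.5], [-1.2, -2.2], [0.2, -0.9], [1.4, 0.6]]
tcp in pen [-0.09893256  0.09510862]
-0.07 [ 0.56244357 -0.01884434]
0.105 [0.5858659  0.15458113]
```

```bash
python3 -m creep '[{"grip":-0.3,"tx":3.2,"ty":-0.8,"tz":0,"spin":0},{"grip":-0.3,"tx":3.2,"ty":-0.8,"tz":0,"spin":0},{"grip":-0.3,"tx":3.1,"ty":-0.8,"tz":0,"spin":0},{"grip":-0.3,"tx":0,"ty":0,"tz":4,"spin":0},{"grip":-0.3,"tx":0,"ty":0,"tz":4,"spin":0},{"grip":-0.3,"tx":0,"ty":0,"tz":3,"spin":0},{"grip":-0.3,"tx":0,"ty":0,"tz":0,"spin":0},{"grip":-0.3,"tx":0,"ty":0,"tz":0,"spin":0}]'
cat > where.py <<'E'
from h import *
P=np.load('pen.npz');s=r.get_state()
print('pen xy',(P['R'].T@(s['tool_pos'][:2]-P['o'])).round(4),'z',s['tool_pos'][2].round(4),'toolx deg',np.degrees(2*np.arctan2(s['eef_rot'][1],s['eef_rot'][0])).round(2),'F',s['contact_force'].round(1))
E
python3 where.py; python3 look.py w6
```

```text
clock: 5.43
tool_pos: [0.5609, -0.0249, 0.1164]
eef_rot: [0.998, -0.07, -0.002, 0.001]
contact_force: [0.9, -0.3, -0.1]
opening: 0.534
finger_force: 20.1
pen xy [-0.0762  0.0007] z 0.1164 toolx deg -8.02 F [ 0.9 -0.3 -0.1]
[ 0.5609 -0.0249  0.1164] [ 9.975e-01 -6.990e-02 -2.300e-03  6.000e-04] 0.533965319704753
[567, 215, 73, 88, 2666] [610.5 260.8] [ 0.51   -0.1968  0.067 ]
[264, 219, 114, 84, 7516] [320.4 267.5] [ 0.5305 -0.019   0.067 ]
o [202, 155, 14, 104, 454] [208.6 207.1] [0.5704 0.0518 0.037 ]
```

View pics/w6.png

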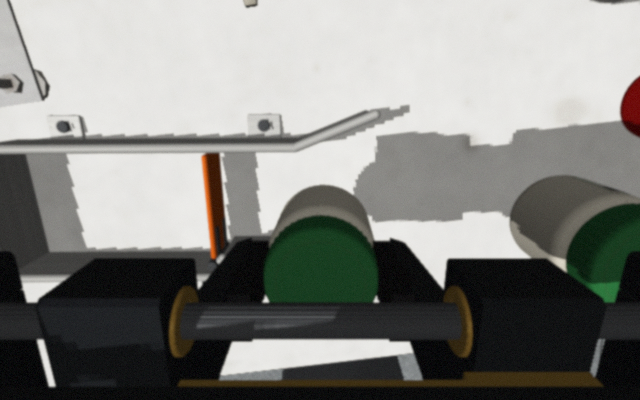

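The jar hangs upright at (320,260), and the right wall bend is at (295,147). I'll check the bend against the fitted frame.

```bash
python3 - <<'E'
from h import *
import json
c=json.load(open('w6.json'));P=np.load('pen.npz')
for p in[(295,147),(60,147)]:print((P['R'].T@(ray(c,*p,.043)[:2]-P['o'])).round(4))
E
```

```text
[-0.0589 -0.0397]
[ 0.0886 -0.0405]
```

```bash
python3 -m creep '[{"grip":-0.3,"tx":0,"ty":0,"tz":3,"spin":0},{"grip":-0.3,"tx":0,"ty":0,"tz":2,"spin":0},{"grip":-0.3,"tx":0,"ty":0,"tz":1,"spin":0},{"grip":-0.3,"tx":0,"ty":0,"tz":0.3,"spin":0},{"grip":-0.3,"tx":0,"ty":0,"tz":0.2,"spin":0},{"grip":-0.3,"tx":0,"ty":0,"tz":0,"spin":0},{"grip":-0.3,"tx":0,"ty":0,"tz":0,"spin":0}]'; python3 where.py
```

```text
clock: 6.07
tool_pos: [0.5636, -0.023, 0.0541]
eef_rot: [0.998, -0.068, 0.001, -0.0]
contact_force: [0.4, 0.0, -1.2]
opening: 0.532
finger_force: 20.1
pen xy [-0.0739 -0.0017] z 0.0541 toolx deg -7.85 F [ 0.4  0.  -1.2]
```

```bash
python3 -m creep '[{"grip":-0.3,"tx":0,"ty":0,"tz":0.3,"spin":0},{"grip":-0.3,"tx":0,"ty":0,"tz":0.2,"spin":0},{"grip":-0.3,"tx":0,"ty":0,"tz":0,"spin":0},{"grip":-0.3,"tx":0,"ty":0,"tz":0,"spin":0}]'; python3 where.py
```

```text
clock: 6.4
tool_pos: [0.5633, -0.0229, 0.0481]
eef_rot: [0.998, -0.068, 0.001, -0.0]
contact_force: [1.2, 0.2, 2.4]
opening: 0.529
finger_force: 20.1
pen xy [-0.0739 -0.0014] z 0.0481 toolx deg -7.85 F [1.2 0.2 2.4]
```

```bash
python3 -m creep '[{"grip":-0.3,"tx":0,"ty":-1,"tz":0,"spin":0},{"grip":-0.3,"tx":0,"ty":-1,"tz":0,"spin":0},{"grip":-0.3,"tx":0,"ty":-1,"tz":0,"spin":0},{"grip":-0.3,"tx":0,"ty":-1,"tz":0,"spin":0},{"grip":-0.3,"tx":0,"ty":-1,"tz":0,"spin":0},{"grip":-0.3,"tx":0,"ty":-1,"tz":0,"spin":0},{"grip":-0.3,"tx":0,"ty":-1,"tz":0,"spin":0},{"grip":-0.3,"tx":0,"ty":-1,"tz":0,"spin":0}]'; python3 where.py
```

```text
clock: 7.07
tool_pos: [0.5735, 0.0562, 0.0479]
eef_rot: [0.998, -0.069, -0.0, 0.001]
contact_force: [-0.3, -4.7, 4.5]
opening: 0.533
finger_force: 20.5
pen xy [ 0.0059 -0.0009] z 0.0479 toolx deg -7.87 F [-0.3 -4.7  4.5]
```

```bash
python3 -m creep '[{"grip":-0.3,"tx":0,"ty":-1,"tz":0,"spin":0},{"grip":-0.3,"tx":0,"ty":-1,"tz":0,"spin":0},{"grip":-0.3,"tx":0,"ty":-1,"tz":0,"spin":0},{"grip":-0.3,"tx":0,"ty":-1,"tz":0,"spin":0}]'; python3 where.py; python3 look.py w7
```

```text
clock: 7.4
tool_pos: [0.5793, 0.0967, 0.0479]
eef_rot: [0.998, -0.068, 0.0, 0.0]
contact_force: [0.3, -4.9, 5.7]
opening: 0.532
finger_force: 20.5
pen xy [ 0.0467 -0.0012] z 0.0479 toolx deg -7.85 F [ 0.3 -4.9  5.7]
[0.5793 0.0967 0.0479] [ 9.977e-01 -6.840e-02  3.000e-04  3.000e-04] 0.5316039544715524
[264, 217, 115, 86, 8164] [320.7 264.8] [0.5852 0.0974 0.067 ]
```

View pics/w7.png

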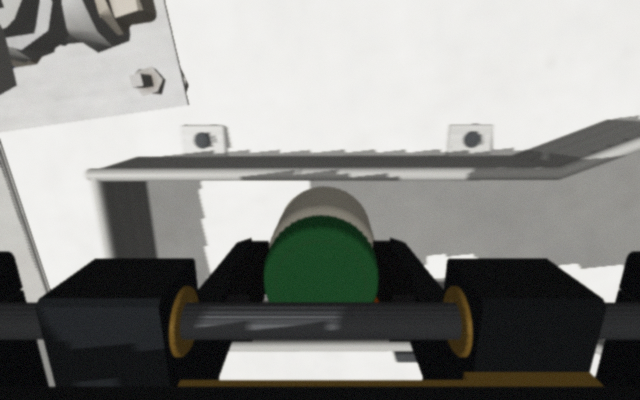

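The wrist view shows the jar inside the lane with a bit of orange gate at (378,298), swung open beside it. I'll check that the gripper body's end footprint is clear.

```bash
python3 - <<'E'
from h import *
P=np.load('pen.npz');c=optics.get_calibration('side');d=np.load('side0.npz')['d'];E=np.array(c['extrinsics'])
for n in('side','top'):
    c=optics.get_calibration(n);d=np.load(n+'0.npz')['d'];E=np.array(c['extrinsics'])
    v,u=np.nonzero(d);z=d[v,u];X=np.c_[(u-c['cx'])/c['fx']*z,(v-c['cy'])/c['fy']*z,z]
    w=(X-E[:3,3])@E[:3,:3];q=(w[:,:2]-P['o'])@P['R']
    m=(w[:,2]>.085)&(q[:,0]>0)&(q[:,0]<.25)&(abs(q[:,1])<.12)
    print(n,m.sum());k=np.c_[q,w[:,2]][m]
    if len(k):print(k[np.argsort(abs(k[:,1]))][:6].round(3))
E
```

```text
side 999
[[ 0.249 -0.064  0.213]
 [ 0.18  -0.066  0.126]
 [ 0.18  -0.066  0.123]
 [ 0.162 -0.066  0.116]
 [ 0.188 -0.066  0.134]
 [ 0.175 -0.066  0.12 ]]
top 702
[[ 0.247 -0.064  0.214]
 [ 0.249 -0.065  0.199]
 [ 0.178 -0.066  0.129]
 [ 0.25  -0.067  0.217]
 [ 0.174 -0.067  0.128]
 [ 0.25  -0.067  0.103]]
```

```bash
python3 -m creep '[{"grip":-0.3,"tx":0,"ty":-1,"tz":0,"spin":0},{"grip":-0.3,"tx":0,"ty":-1,"tz":0,"spin":0},{"grip":-0.3,"tx":0,"ty":-1,"tz":0,"spin":0},{"grip":-0.3,"tx":0,"ty":-1,"tz":0,"spin":0},{"grip":-0.3,"tx":0,"ty":-1,"tz":0,"spin":0},{"grip":-0.3,"tx":0,"ty":-1,"tz":0,"spin":0},{"grip":-0.3,"tx":0,"ty":0,"tz":0,"spin":0},{"grip":-0.3,"tx":0,"ty":0,"tz":0,"spin":0}]'; python3 where.py; python3 look.py w8
```

```text
clock: 8.12
tool_pos: [0.5871, 0.1593, 0.0478]
eef_rot: [0.998, -0.067, 0.0, -0.002]
contact_force: [0.8, 3.6, 3.4]
opening: 0.529
finger_force: 20.1
pen xy [ 0.1098 -0.0006] z 0.0478 toolx deg -7.7 F [0.8 3.6 3.4]
[0.5871 0.1593 0.0478] [ 9.977e-01 -6.720e-02  2.000e-04 -1.700e-03] 0.5286160754071293
[264, 217, 114, 86, 8010] [320.5 265.4] [0.5928 0.16   0.067 ]
o [545, 183, 18, 74, 329] [553.6 219. ] [0.5872 0.049  0.037 ]
```

View pics/w8.png

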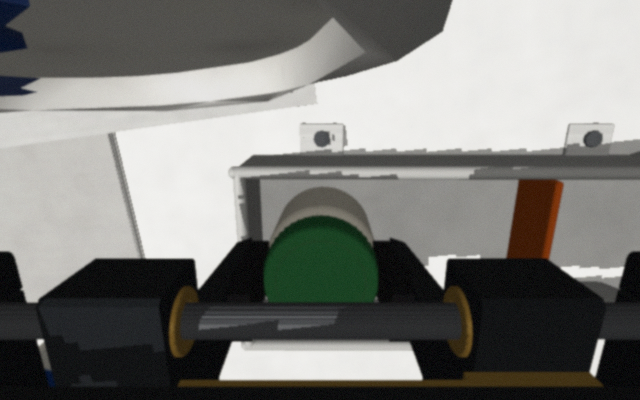

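The wrist view shows the jar in the pen at (320,260), just short of the end wall (240,200), with the orange gate swung shut at (540,220). I'll release and raise.

```bash
python3 -m creep '[{"grip":0.1,"tx":0,"ty":0,"tz":0,"spin":0},{"grip":0.3,"tx":0,"ty":0,"tz":0,"spin":0},{"grip":0.5,"tx":0,"ty":0,"tz":0,"spin":0},{"grip":0.5,"tx":0,"ty":0,"tz":0,"spin":0},{"grip":0.5,"tx":0,"ty":0,"tz":0,"spin":0},{"grip":0.5,"tx":0,"ty":0,"tz":-1,"spin":0},{"grip":0.5,"tx":0,"ty":0,"tz":-2,"spin":0},{"grip":0.5,"tx":0,"ty":0,"tz":-3,"spin":0}]'; python3 -m creep '[{"grip":0.5,"tx":0,"ty":0,"tz":-3,"spin":0},{"grip":0.5,"tx":0,"ty":0,"tz":-3,"spin":0},{"grip":0.5,"tx":0,"ty":0,"tz":-3,"spin":0},{"grip":0.5,"tx":-3,"ty":0,"tz":0,"spin":0},{"grip":0.5,"tx":-3,"ty":0,"tz":0,"spin":0},{"grip":0.5,"tx":-3,"ty":0,"tz":0,"spin":0},{"grip":0.5,"tx":0,"ty":0,"tz":0,"spin":0},{"grip":0.5,"tx":0,"ty":0,"tz":0,"spin":0}]'
python3 look.py w9; python3 - <<'E'
from h import *
import json
c=json.load(open('w9.json'));P=np.load('pen.npz');p=np.load('w9.npz')['p']
for b,u in blobs(green(p),300):print('jar',b,(P['R'].T@(ray(c,*u,.067)[:2]-P['o'])).round(4))
m=orange(p);v,u=np.nonzero(m)
for b,k in blobs(m,40):print('gate',b,(P['R'].T@(ray(c,*k,.037)[:2]-P['o'])).round(4))
E
```

```text
clock: 8.83
tool_pos: [0.5853, 0.1549, 0.1068]
eef_rot: [0.998, -0.068, -0.002, 0.001]
contact_force: [1.5, 0.2, 0.5]
opening: 0.748
finger_force: 0.0
clock: 9.5
tool_pos: [0.4966, 0.1681, 0.1985]
eef_rot: [0.998, -0.068, -0.0, -0.0]
contact_force: [-0.1, 0.4, 0.4]
opening: 0.748
finger_force: 0.0
[0.4966 0.1681 0.1985] [ 9.977e-01 -6.770e-02 -3.000e-04 -1.000e-04] 0.7476039399274507
[287, 38, 63, 66, 3206] [318.   70.6] [0.5861 0.1594 0.067 ]
o [439, 28, 17, 93, 589] [447.7  72.2] [0.5724 0.0525 0.037 ]
jar [287, 38, 63, 66, 3206] [0.1098 0.0004]
gate [439, 28, 17, 93, 589] [ 0.0021 -0.0003]
```

View pics/w9.png

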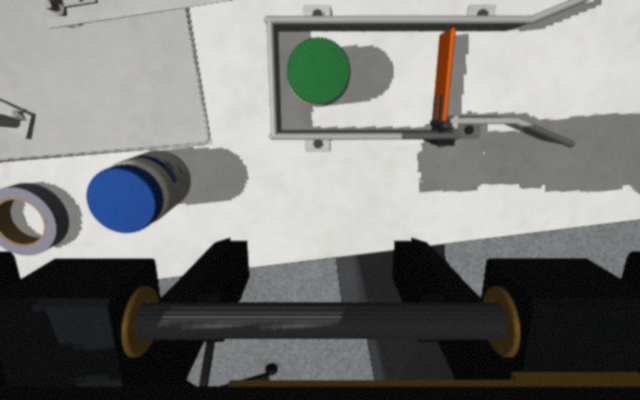

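The final view shows the jar standing in the pen at (318,70), pen frame (0.110, 0.000). The gate at (447,72) is shut, and the blue jar and tape are in place. I'm handing in.

```bash
python3 -c "
from plant import workorder
print(workorder.finish_job())"
```

```text
the job is handed in; nothing more can be done
None
```

The green-lidded jar stands upright inside the pen, about 110 mm in, after opening the gate itself; the gate is shut behind it, no bystander was seen to move, and the job is handed in with no verdict returned.

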